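# Release the filter's riser tube from its push-fit collet

### The job

Take the rigid steel tube out of the water-filter head: slide the forked wedge key in between the bridge and the collet ring, tight up under the bridge, until you feel that it has pushed the ring right down to its stop, without forcing it. With the key left wedged in there by itself, draw the tube gently straight up out of the fitting, never wrenching it, and lower it foot first into the mug, letting go only when it is down inside. Keep the mug upright and leave the small things around where they are.

Things in the scene. Friction and masses are not known exactly. Their poses are not given: they have to be found in the camera images.
- filter_head: Filter head, fixed on the worktop: dark foot plate 116 x 104 x 14 mm, upright white column 54 mm wide to z = 72 mm, a grey collet ring on top and a steel bridge over it. Origin at the centre of its underside, z up; +x is the way the key is pushed in (the bridge is open towards -x). The tube stands in a bore 15.2 mm wide with its floor at z = 35 mm.
- rib_top (a point): On the head's axis, 92 mm above its underside: the height of the two rounded ribs (along y, 8 to 18 mm either side, at x = 0) on the collet ring (36 mm wide) while it is up; this point stays put. The ring is sprung: 3 N starts it down, 1 N more per mm, hard stop at 6 mm. Its teeth let the tube go only in the last mm before the stop. Over 25 N on it breaks it.
- under_bridge (a point): On the head's axis, 100.75 mm above its underside: the bridge's mean underside. The real one is 97.5 to 104 mm up (5.5 to 12 over the ribs), set anew each time, not reported: feel for it. Two flat plates 6 mm thick (x = -21 to 21, y = 9.5 to 36 mm either side, sloped lead-in at the front, to x = -27), crossbar behind at x = 20 to 30; posts' inner faces at y = +-30 mm.
- release_key: Release key, grey plastic, 80 g, lying flat: 128 x 36 x 22 mm with an upright grip. Origin on its underside below the grip's middle; +x runs along the fork to the tips, z up. Block from x = -16 to 46 mm, then two prongs to x = 112 mm, each 9 mm wide, slot between them 18 mm wide. Their top is flat at z = 22 mm; below they slope: 3 mm thick at the tips, 0.3 mm more per mm back.
- key_tip (a point): Midway between the tips of the prongs at their flat top: 112 mm along the key's +x, 22 mm above its underside; the slot flares to 24 mm here. The prongs are slippery (friction about 0.25): pushing in takes less than the force on the ring, some 5 to 8 N as the ring nears its stop, then rises sharply. The wedge stays where it is left.
- key_grip (a point): Middle of the key's upright ribbed grip, 48 mm above the key's underside: the grip is 26 mm along the key's x, 14 mm along its y, and stands from 22 to 67 mm above the underside.
- tube: Straight steel tube, 150 mm long, 14 mm in diameter, 90 g, loose but held by the collet; origin at the centre of its foot, z towards its top. It starts upright in the filter head, foot 35 mm above the worktop, with about 1 mm of play while held by the groove 12 to 18 mm above its foot. A pull of more than 25 N against the fitting breaks it.
- tube_foot (a point): Centre of the tube's foot (lower end).
- tube_top (a point): Centre of the tube's upper end.
- mug: White mug with a broad band, 90 mm high, 86 mm in diameter, loose and upright; the handle points to its own -y. Origin at the underside, z up, 17 mm to the handle's side of the cup's axis.
- mug_in (a point): Middle of the mug's inner floor, on the cup's axis, 7 mm above its underside; inside the cup is about 60 mm wide, the rim 83 mm above this point.
- sardine_tin: Flat oval sardine tin, 63 x 105 x 25 mm, a bystander; origin at the centre of the underside.
- espresso_cup: Small white cup with handle, 62 x 89 x 52 mm, a bystander; origin at the underside.
- peg: Wooden clothes peg lying flat, 15 x 72 x 12 mm, a bystander; origin at the centre of the underside.
- salt_shaker: Salt shaker, 44 mm in diameter, 90 mm high, a bystander; origin at the centre of the underside.

How it is judged (in metres and radians):
On the way, in this order (a step that is already met when the one before it is completed fails the run):
1. the key is wedged over the collet by itself (pressing it with more than 5 N), the robot's hand off key and tube (contact force between release_key and filter_head above 5 N and contact force between the fingers and release_key below 0.1 N and contact force between the fingers and tube below 0.1 N and z of tube_foot in the frame of filter_head below 0.045 m), for 0.2 s.
2. the tube is drawn clear of the fitting, its foot above the collet ring, with the key still pressing the ring (z of tube_foot in the frame of filter_head above 0.1 m and contact force between release_key and filter_head above 4 N and contact force between the fingers and tube above 0.5 N), for 0.1 s.
3. still held, the tube's foot is lowered into the mug, to within 40 mm of its inner floor (z of tube_foot in the frame of mug_in below 0.04 m and horizontal distance between tube_foot and mug_in below 0.035 m and contact force between the fingers and tube above 0.5 N), for 0.1 s.
At the end, for the whole second after the job is handed in: The tube stands or leans in the mug, foot within 20 mm of the inner floor and 35 mm of its middle, leaning less than about 45 degrees, at rest and let go; the mug is upright on the worktop; the key is still wedged between bridge and collet, pressing the ring with more than 3 N (horizontal distance between tube_foot and mug_in below 0.035 m and z of tube_foot in the frame of mug_in below 0.02 m and angle between tube's own z axis and vertical below 0.8 rad and angle between mug's own z axis and vertical below 0.15 rad and height (world z) of mug below 0.02 m and linear speed of tube below 0.05 m/s and contact force between the fingers and tube below 0.1 N and contact force between release_key and filter_head above 3 N and horizontal distance between release_key and filter_head below 0.125 m); the robot touches nothing.
It fails at once if the collet is forced: more than 25 N between key and filter head (contact force between release_key and filter_head above 25 N).
It fails at once if the tube is wrenched: more than 25 N between tube and filter head (contact force between tube and filter_head above 25 N).
It fails at once if the mug is tipped (angle between mug's own z axis and vertical above 0.5 rad).
It fails at once if a bystander is pushed more than 30 mm (distance of any of sardine_tin, espresso_cup, peg, salt_shaker from where it was at the start of the episode above 0.03 m).
It also fails if it takes over 72 s, if anything falls off the work surface, if the arm or the gripper's body presses on something with over 40 N, if the wrist force passes 120 N, or if a joint passes its speed limit or range.

### The arm

A 6-joint arm with a two-finger parallel gripper is mounted at the origin on a cart in front of the work surface, level with it; the furniture and walls round the work are solid. World frame = base frame: x ahead of the robot, y to its left, z up, the work surface at z = 0. Lengths are in mm, angles in rad, forces in N, time in s.
With the tool pointing down it reaches from about 400 to 925 mm from the base axis. Payload 12.5 kg.
Tool frame: the origin (TCP) lies on the mounting face of the last link; the fingertips stand 190 mm ahead of it and the grasp point (between the pads) lies 171 mm ahead of it; z points along the fingers, y is the line along which they close (so a half turn about z gives the same grasp; the last joint's range is limited). The gripper opens to 95 mm and grips with 3 to 60 N. Pads are 20 mm wide; open, the fingers measure 119 mm over their backs; the gripper's body (75 mm by 180 mm) begins 59 mm behind the grasp point.
Start: joints at [-1.425, 0.491, 1.559, -0, 1.092, -0.106], TCP at [155.737, -605.286, 404.761] pointing down, gripper open.
Joint ranges: [-3.1, 3.1], [-0.84, 2.19], [0.05, 2.79], [-1.13, 4.28], [0.06, 2.93], [-2.69, 2.69]. Speed limits (rad/s): [2.22, 2.22, 2.79, 3.14, 3.14, 3.14].

### API

Orientations are given as [roll, pitch, yaw] about the fixed x, y, z axes, in that order (R = Rz(yaw) Ry(pitch) Rx(roll)).
In Python, from cell import env gives the robot as it stands.
- The arm moves only by the tool carry_out, never from a script. Its argument "series" is a list of rows, each a list of 5 numbers: the shift along the tool's x, y, z in m, then the turn about the tool's z in degrees, then the opening, from 0 (shut) to 1 (fully open). A call has 1 to 20 rows; each row is the pose to reach, as a shift and turn from the pose commanded when the call began, along the tool's axes at that moment; what a row does not reach only later rows make up. A row lasts 1/8 s, in which the tool goes at most 62.5 mm and 10.7 degrees, less where a joint would pass 70% of its speed; a pose out of reach is approached as far as the arm can. A call with a gripper value outside its range is refused whole. The fingers move at their own pace and stop on an object; the grip force is fixed at half the most. Time passes only in rows, so rows that repeat a pose let the fingers close. It gives the time, the measured TCP pose, the force, the opening and the grip force at its end, in the units of the state.
- env.state(): the state, without advancing time (a new reading comes with each control period).
- env.read_camera(name): name is "scene" or "top"; returns (picture, depth): 480x640x3 uint8, red, green, blue; 480x640 float32, mm along the optical axis (not along the pixel's ray), 0 where there is no reading.
- env.get_calibration(name): a dict with "intrinsics" (3x3 intrinsics, pixels), "cam_to_world" (4x4, takes a point from camera to world coordinates). Camera axes: x right, y up, looking along -z (the intrinsics and any distortion apply to the point x, -y, -z); pixel columns grow to the right and rows downward; lengths in mm; the calibration is good to about 2 mm. A picture is of the moment at which its call begins. get_calibration takes no time and is no camera call.
- env.job_done(): hands the job in; it is judged then, once.
The state is a dict: "t": time; "joints": joint angles; "qvel": joint speeds; "tau": joint torques, N m; "eef_pos": TCP position; "tcp_rot": TCP orientation; "ft_force": force on the tool from outside, world axes, zero at the start; "moment": the same for the moment, N m; "opening": opening from 0.0 (shut) to 1.0 (fully open); "grip_force": force on a finger pad.
Only numpy, scipy, OpenCV 4.12 (cv2) and the standard library are available. Lean on these libraries where they do the work, as an engineer would, in place of code of your own. Each camera call takes 0.05 s, during which the arm holds its last target. There are 200 camera calls.

## Working session

There is one attempt and no reset: what is moved stays moved. The work goes in short steps, Python scripts to look and compute and a tool call to move; the robot and the scene stay as the last step left them, time stands still between calls to the robot, and variables do not carry over. Pictures are saved under pics/ and viewed, at most 13 in all, crops included, and the job is handed in when it is done.

Besides the shell and the picture viewer there is one more tool, called after "Emit:" as name(argument=value, ...), one argument or row to a line, values as JSON. carry_out: Moves the arm, as the interface text tells. Its arguments: {"type":"object","properties":{"series":{"type":"array","items":{"type":"array","items":{"type":"number"}}}},"required":["series"]}

```bash
mkdir -p pics
cat > h.py <<'E'
import numpy as np, cv2
from cell import env
def grab(n):
    im,d=env.read_camera(n); c=env.get_calibration(n)
    return im,d,np.array(c["intrinsics"]),np.array(c["cam_to_world"])
def pts(d,K,T):
    v,u=np.mgrid[0:d.shape[0],0:d.shape[1]]
    x=(u-K[0,2])/K[0,0]*d; y=-(v-K[1,2])/K[1,1]*d
    P=np.stack([x,y,-d,np.ones_like(d)],-1)@T.T
    P=P[...,:3]; P[d==0]=np.nan
    return P
def ray(u,v,z,K,T):
    r=T[:3,:3]@np.array([(u-K[0,2])/K[0,0],-(v-K[1,2])/K[1,1],-1]); o=T[:3,3]
    return o+r*(z-o[2])/r[2]
E
python3 - <<'E'
from h import *
for n in("scene","top"):
    im,d,K,T=grab(n); cv2.imwrite(f"pics/{n}0.png",im[...,::-1]); np.save(n+"0.npy",pts(d,K,T)); print(n,K.round(1).tolist(),T.round(3).tolist(),env.get_calibration(n).keys())
print(env.state())
E
```

```text
scene [[506.4, 0.0, 327.4], [0.0, 506.4, 239.0], [0.0, 0.0, 1.0]] [[-0.804, 0.374, -0.462, 78.606], [-0.594, -0.534, 0.602, 528.394], [-0.021, 0.758, 0.652, 802.439], [0.0, 0.0, 0.0, 1.0]] dict_keys(['intrinsics', 'cam_to_world'])
top [[601.6, 0.0, 329.5], [0.0, 601.6, 240.9], [0.0, 0.0, 1.0]] [[-0.02, 0.981, -0.192, 337.395], [-1.0, -0.023, -0.011, -102.964], [-0.015, 0.192, 0.981, 1199.153], [0.0, 0.0, 0.0, 1.0]] dict_keys(['intrinsics', 'cam_to_world'])
{'t': 0.1, 'joints': array([-1.42459923e+00,  4.91485652e-01,  1.55933910e+00, -1.50275489e-05,
        1.09172390e+00, -1.05591692e-01]), 'qvel': array([ 0.00084164, -0.00500961, -0.00151233, -0.00148111,  0.00045657,
       -0.00018412]), 'tau': array([ 2.36263128e-03, -6.13624477e+01, -2.58606577e+01,  6.93905982e-02,
        4.69979353e-02, -5.93243863e-05]), 'eef_pos': array([ 155.73404536, -605.26978278,  404.24558684]), 'tcp_rot': array([-3.14064057e+00, -8.75032632e-05,  2.51795678e-01]), 'ft_force': array([ 0.33320413, -0.25435639, -0.25825923]), 'moment': array([-0.00193801,  0.05581459, -0.02077063]), 'grip_force': 0.0, 'opening': 1.0016497489456322}
```

View pics/scene0.png

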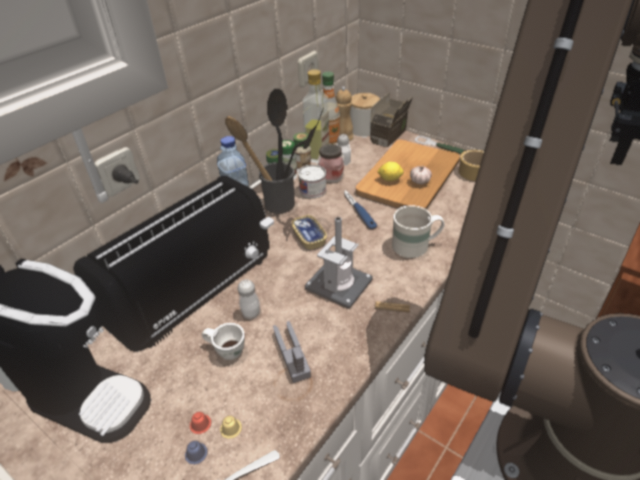

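View pics/top0.png

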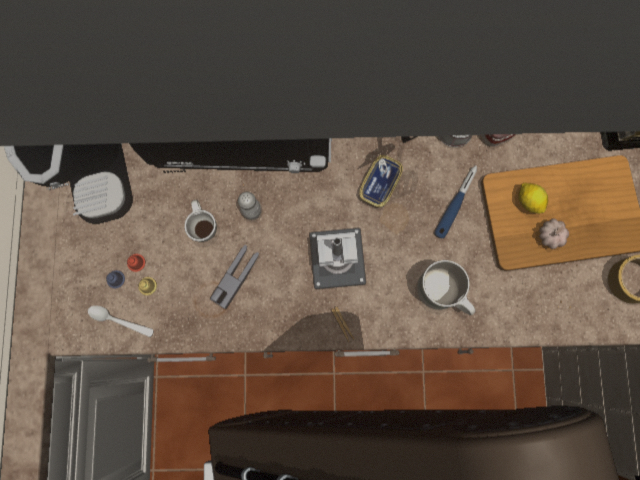

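Run:
```python
from h import *
P=np.load("top0.npy")
im=cv2.imread("pics/top0.png")
for n,(u,v) in dict(head=(337,258),platecorn1=(311,233),pc2=(361,230),pc3=(365,285),pc4=(316,288),key=(235,277),mugc=(446,285),table=(280,320),tubetop=(337,240)).items(): print(n,P[v,u].round(1))
a=cv2.resize(im[215:305,190:380],None,fx=4.2,fy=4.2,interpolation=cv2.INTER_CUBIC)
cv2.imwrite("pics/a.png",a)
s=cv2.imread("pics/scene0.png")
cv2.imwrite("pics/b.png",cv2.resize(s[205:385,260:410],None,fx=3.3,fy=3.3,interpolation=cv2.INTER_CUBIC))
```

```text
head [ 522.7 -103.5   84.9]
platecorn1 [586.6 -52.4  14.5]
pc2 [ 5.936e+02 -1.537e+02 -5.000e-01]
pc3 [ 481.2 -158.5   -2.9]
pc4 [475.7 -60.6  11.1]
key [502.5 102.2   1.9]
mugc [ 476.4 -318.6    7.2]
table [414.7  12.    2.3]
tubetop [ 537.3 -104.2  185.4]
```

View pics/a.png

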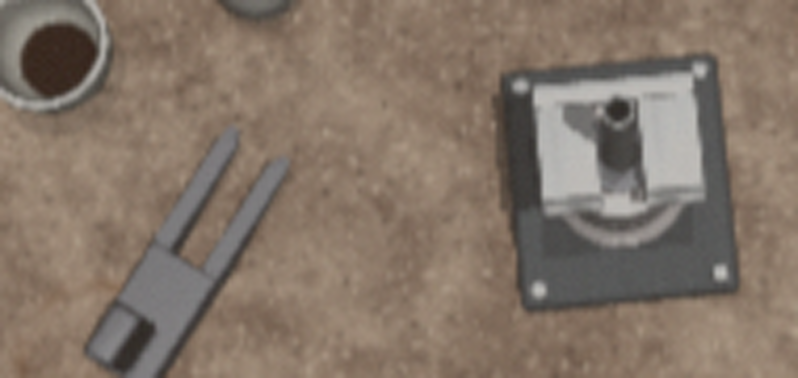

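View pics/b.png

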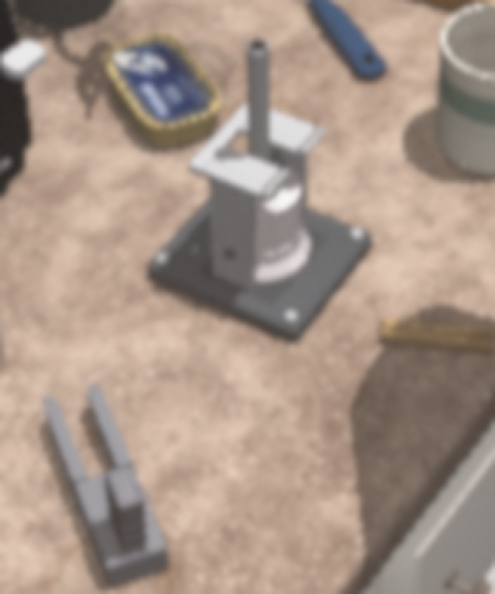

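Run:
```python
from h import *
im=cv2.imread("pics/top0.png"); c=env.get_calibration("top");K=np.array(c["intrinsics"]);T=np.array(c["cam_to_world"])
hsv=cv2.cvtColor(im,cv2.COLOR_BGR2HSV); b=im.astype(int)
grey=((b.max(2)-b.min(2))<22)
def big(m,x0,y0,x1,y1,k=3):
    mm=np.zeros(m.shape,np.uint8); mm[y0:y1,x0:x1]=m[y0:y1,x0:x1]*255
    cs,_=cv2.findContours(mm,cv2.RETR_EXTERNAL,cv2.CHAIN_APPROX_NONE)
    return max(cs,key=cv2.contourArea)
cn=big(grey,300,220,380,295); r=cv2.minAreaRect(cn); print("plate rect",r)
# plate lines: corners from base rect rays at z=14
q=np.array([ray(u,v,14,K,T) for u,v in cv2.boxPoints(r)]);print(q.round(1),q.mean(0).round(1),np.linalg.norm(q[0]-q[1]),np.linalg.norm(q[1]-q[2]))
for i in (0,1):
    e=q[i+1]-q[i]; print("edge yaw",np.degrees(np.arctan2(e[1],e[0])))
ck=big(grey,205,240,265,312); rk=cv2.minAreaRect(ck); print("key",rk,cv2.contourArea(ck))
q=np.array([ray(u,v,22,K,T) for u,v in cv2.boxPoints(rk)]);print(q.round(1),q.mean(0).round(1),np.linalg.norm(q[0]-q[1]),np.linalg.norm(q[1]-q[2]))
for i in (0,1):
    e=q[i+1]-q[i]; print("edge yaw",np.degrees(np.arctan2(e[1],e[0])))
v=im.copy(); cv2.drawContours(v,[cn,ck],-1,(0,0,255),1)
cv2.imwrite("pics/c.png",cv2.resize(v[215:315,190:380],None,fx=4,fy=4,interpolation=cv2.INTER_CUBIC))
# hand points from crop (4.2x, offset 190,215)
f=lambda x,y:(190+(x+.5)/4.2-.5,215+(y+.5)/4.2-.5)
for n,p,z in [("tubetop",(619,110),185),("tipL",(233,130),22),("tipR",(284,160),22),("grip c1",(121,302),67),("g2",(155,322),67),("g3",(122,365),67),("g4",(87,350),67),("bolt1",(520,87),15),("b2",(700,70),15),("b3",(721,272),15),("b4",(539,290),15)]: print(n,ray(*f(*p),z,K,T).round(1))
c=env.get_calibration("scene");K2=np.array(c["intrinsics"]);T2=np.array(c["cam_to_world"])
g=lambda x,y:(260+(x+.5)/3.3-.5,205+(y+.5)/3.3-.5)
print("scene tubetop",ray(*g(259,47),185,K2,T2).round(1))
for p in [(45,403),(95,388)]: print("scene tip",ray(*g(*p),22,K2,T2).round(1))
P=np.load("top0.npy")
# mug
reg=P[245:330,405:490]; m=(reg[...,2]>80)&(reg[...,2]<100)
p=reg[m][:,:2]; e=cv2.fitEllipse(p.astype(np.float32)); print("mug rim",e,len(p), np.percentile(p,[2,98],axis=0))
```

```text
plate rect ((336.4698791503906, 258.2137145996094), (57.57663345336914, 53.44158172607422), 83.9909896850586)
[[ 588.2  -44.1   14. ]
 [ 597.2 -151.4   14. ]
 [ 481.  -159.8   14. ]
 [ 472.2  -54.5   14. ]] [ 534.6 -102.5   14. ] 107.67978135642998 116.47483626501497
edge yaw -85.1967531131527
edge yaw -175.83873941118117
key ((234.61473083496094, 276.39117431640625), (20.32457160949707, 65.19202423095703), 32.47119140625) 953.5
[[458.5 150.4  22. ]
 [566.9  82.4  22. ]
 [544.   48.   22. ]
 [436.4 116.4  22. ]] [501.4  99.3  22. ] 128.000124119518 41.27119074068534
edge yaw -32.118942377921236
edge yaw -123.69106144037562
tubetop [ 536.  -104.1  185. ]
tipL [562.5  79.2  22. ]
tipR [547.4  54.9  22. ]
grip c1 [476.  122.3  67. ]
g2 [466.6 106.9  67. ]
g3 [447.6 121.5  67. ]
g4 [454.7 137.3  67. ]
bolt1 [581.6 -57.2  15. ]
b2 [ 587.9 -143.5   15. ]
b3 [ 490.4 -150.6   15. ]
b4 [483.7 -64.7  15. ]
scene tubetop [ 534.5 -102.1  185. ]
scene tip [561.   83.1  22. ]
scene tip [543.9  56.9  22. ]
mug rim ((469.2136535644531, -304.90020751953125), (79.85834503173828, 98.30142211914062), 134.2459259033203) 428 [[ 425.11288287 -348.23009871]
 [ 513.40691684 -260.80234165]]
```

View pics/c.png

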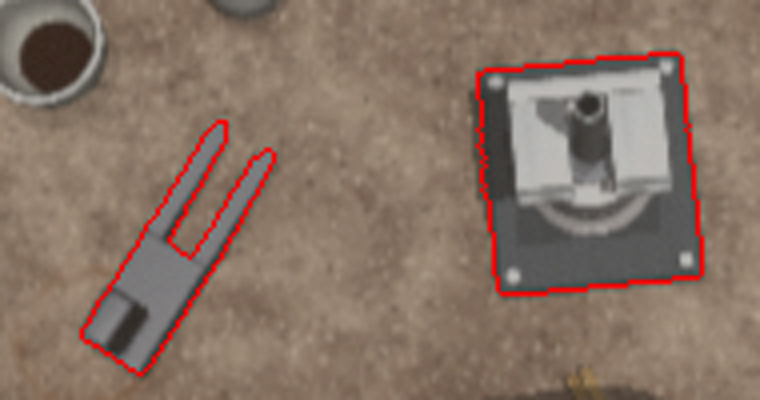

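```bash
cat >> h.py <<'E'
def rel(targets):
    s=env.state(); p=s["eef_pos"]; y=s["tcp_rot"][2]
    for x,yy,z,yd in targets:
        d=np.array([x,yy,z])-p
        print([round(a,4) for a in (d@[np.cos(y),np.sin(y),0]/1e3,d@[np.sin(y),-np.cos(y),0]/1e3,-d[2]/1e3,np.degrees(y)-yd)])
def show():
    s=env.state(); print(round(s["t"],2),s["eef_pos"].round(1),np.degrees(s["tcp_rot"]).round(2),s["ft_force"].round(1),s["moment"].round(2),s["opening"],s["grip_force"])
E
python3 -c "
from h import *
rel([(480,-280,404,14),(500,-100,404,0),(460,125.5,404,-32),(460,125.5,219,-32)])"
```

```text
[np.float64(0.3951), np.float64(-0.2342), np.float64(0.0002), np.float64(0.4268)]
[np.float64(0.4593), np.float64(-0.4036), np.float64(0.0002), np.float64(14.4268)]
[np.float64(0.4767), np.float64(-0.6319), np.float64(0.0002), np.float64(46.4268)]
[np.float64(0.4767), np.float64(-0.6319), np.float64(0.1852), np.float64(46.4268)]
```

Emit:
carry_out(
  series=[
    [0.06,-0.035,0,0,1],
    [0.12,-0.07,0,0,1],
    [0.17,-0.1,0,0,1],
    [0.22,-0.13,0,0,1],
    [0.27,-0.16,0,0,1],
    [0.32,-0.19,0,0,0.5],
    [0.37,-0.22,0,0,0.5],
    [0.4,-0.26,0,2,0.5],
    [0.42,-0.31,0,6,0.5],
    [0.44,-0.36,0,10,0.5],
    [0.46,-0.41,0,15,0.5],
    [0.465,-0.46,0,22,0.5],
    [0.47,-0.51,0,30,0.5],
    [0.475,-0.56,0,38,0.5],
    [0.477,-0.61,0,46.4,0.5],
    [0.477,-0.632,0,46.4,0.5],
    [0.477,-0.632,0.04,46.4,0.5],
    [0.477,-0.632,0.08,46.4,0.5],
    [0.477,-0.632,0.08,46.4,0.5],
    [0.477,-0.632,0.08,46.4,0.5],
  ],
)

```text
t: 2.6
eef_pos: [460.6, 125.6, 325.7]
tcp_rot: [-3.141, -0.001, -0.558]
ft_force: [0.3, -0.3, 0.0]
opening: 0.499
grip_force: 0.0
```

Run:
```python
from h import *
show(); rel([(460,125.5,219,-32)])
im,d,K,T=grab("scene"); cv2.imwrite("pics/d.png",cv2.resize(im[180:400,200:420,::-1],None,fx=2.6,fy=2.6))
```

```text
2.6 [460.6 125.6 325.7] [-1.7998e+02 -4.0000e-02 -3.1980e+01] [ 0.3 -0.3  0. ] [ 0.05 -0.01  0.02] 0.49901320113253805 0.0
[np.float64(-0.0005), np.float64(0.0004), np.float64(0.1067), np.float64(0.0186)]
```

View pics/d.png

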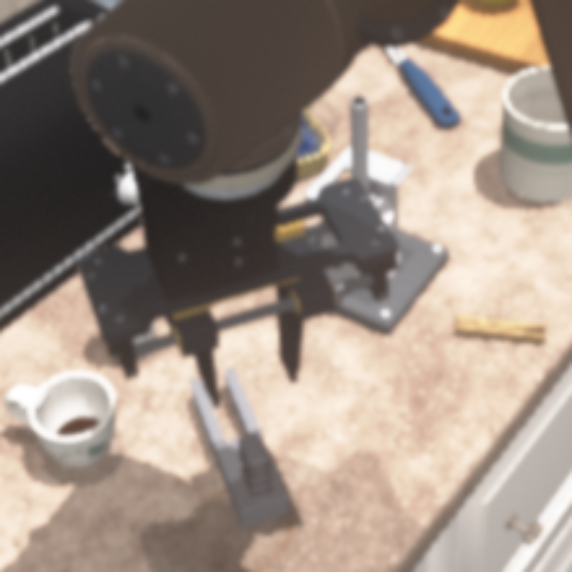

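Emit:
carry_out(
  series=[
    [0,0,0.05,0,0.5],
    [0,0,0.09,0,0.4],
    [0,0,0.107,0,0.4],
    [0,0,0.107,0,0.4],
    [0,0,0.107,0,0.2],
    [0,0,0.107,0,0.1],
    [0,0,0.107,0,0],
    [0,0,0.107,0,0],
    [0,0,0.107,0,0],
    [0,0,0.107,0,0],
  ],
)

```text
t: 3.9
eef_pos: [460.4, 125.6, 218.4]
tcp_rot: [-3.141, -0.001, -0.558]
ft_force: [-0.4, 0.2, 7.7]
opening: 0.148
grip_force: 30.0
```

Run:
```python
from h import *
show()
rel([(460,125.5,300,-32)])
```

```text
3.9 [460.4 125.6 218.4] [-1.7996e+02 -6.0000e-02 -3.1970e+01] [-0.4  0.2  7.7] [-0.04  0.18 -0.06] 0.1482551694413263 29.995835423469543
[np.float64(-0.0002), np.float64(0.0003), np.float64(-0.0816), np.float64(0.0276)]
```

Run:
```python
from h import *
rel([(460,125,310,-32),(430,20,320,-14),(391.7,-113.9,310,4.25)])
```

```text
[np.float64(0.0), np.float64(0.0007), np.float64(-0.0916), np.float64(0.0276)]
[np.float64(0.0302), np.float64(0.1057), np.float64(-0.1016), np.float64(-17.9724)]
[np.float64(0.0686), np.float64(0.2396), np.float64(-0.0916), np.float64(-36.2224)]
```

Emit:
carry_out(
  series=[
    [0,0,-0.03,0,0],
    [0,0,-0.07,0,0],
    [0,0.01,-0.095,0,0],
    [0.01,0.04,-0.1,-4,0],
    [0.02,0.07,-0.1,-11,0],
    [0.03,0.106,-0.1,-18,0],
    [0.04,0.14,-0.1,-25,0],
    [0.05,0.18,-0.1,-31,0],
    [0.06,0.215,-0.1,-36,0],
    [0.069,0.24,-0.092,-36.2,0],
    [0.069,0.24,-0.092,-36.2,0],
    [0.069,0.24,-0.092,-36.2,0],
    [0.069,0.24,-0.092,-36.2,0],
  ],
)

```text
t: 5.52
eef_pos: [391.8, -113.8, 309.9]
tcp_rot: [3.141, -0.0, 0.075]
ft_force: [0.3, -0.3, -1.0]
opening: 0.15
grip_force: 30.0
```

Run:
```python
from h import *
show()
im,d,K,T=grab("top"); cv2.imwrite("pics/e.png",cv2.resize(im[205:335,230:390,::-1],None,fx=4.5,fy=4.5,interpolation=cv2.INTER_CUBIC)); np.save("te.npy",pts(d,K,T))
im,d,K,T=grab("scene"); cv2.imwrite("pics/f.png",cv2.resize(im[200:340,280:420,::-1],None,fx=4.2,fy=4.2,interpolation=cv2.INTER_CUBIC))
```

```text
5.53 [ 391.8 -113.8  309.9] [ 1.7999e+02 -1.0000e-02  4.2900e+00] [ 0.3 -0.3 -1. ] [ 0.04  0.03 -0.04] 0.15005508155835215 29.99241292476654
```

View pics/e.png

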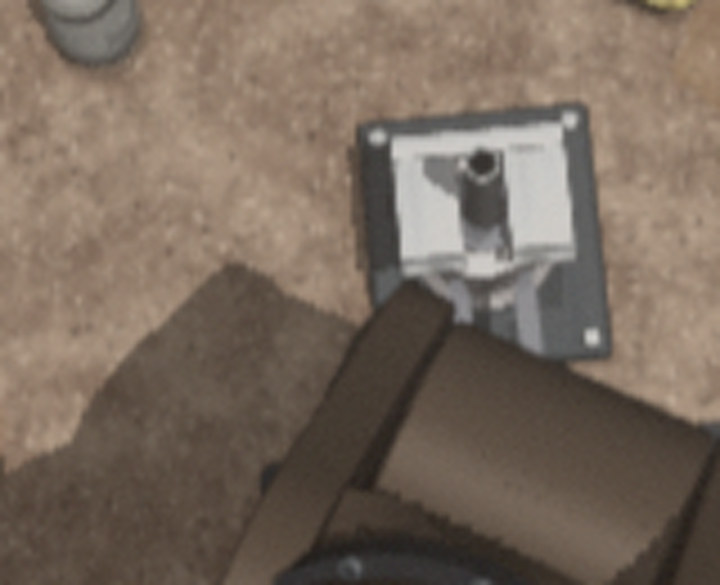

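View pics/f.png

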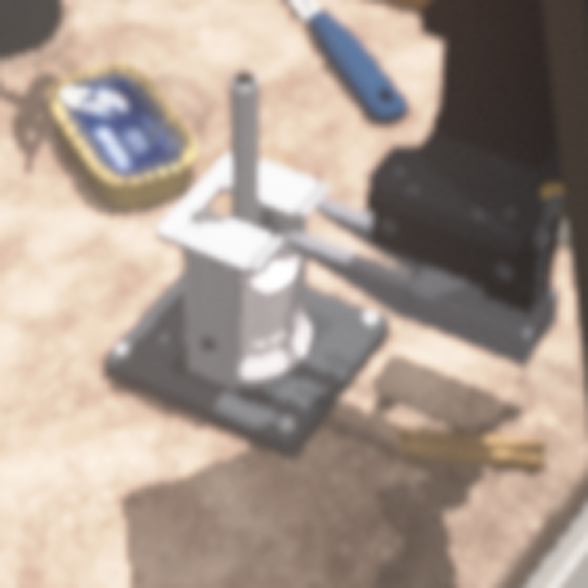

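Run:
```python
from h import *
im=cv2.imread("pics/e.png"); c=env.get_calibration("top");K=np.array(c["intrinsics"]);T=np.array(c["cam_to_world"])
f=lambda x,y:(230+(x+.5)/4.5-.5,205+(y+.5)/4.5-.5)
R=np.array([[.9973,.0741],[-.0741,.9973]])
for n,p,z in [("tube",(482,163),185),("L",(458,300),113.5),("R",(531,300),113.5),("R2",(531,335),113.5),("tipL",(440,280),113.5),("tipR",(540,275),113.5),("bolt",(376,136),15),("b",(570,120),15),("b3",(592,337),15)]:
    w=ray(*f(*p),z,K,T); print(n,w.round(1),(R@(w[:2]-[536,-104.1])).round(1))
# row profile for prongs
for y in (295,305,320): print(y,[int(v) for v in im[y,430:565:5].mean(1)])
```

```text
tube [ 536.  -103.7  185. ] [-0.   0.4]
L [493.7 -92.7 113.5] [-41.3  14.5]
R [ 493.  -122.3  113.5] [-44.2 -14.9]
R2 [ 478.8 -121.9  113.5] [-58.4 -13.5]
tipL [502.  -85.6 113.5] [-32.5  21. ]
tipR [ 503.2 -126.2  113.5] [-34.4 -19.6]
bolt [582.6 -56.7  15. ] [50.  43.8]
b [ 587.9 -143.5   15. ] [ 48.8 -43.2]
b3 [ 490.1 -150.4   15. ] [-49.2 -42.8]
295 [54, 70, 95, 117, 131, 136, 133, 132, 108, 88, 87, 88, 117, 144, 149, 157, 156, 135, 141, 142, 143, 123, 90, 83, 83, 82, 85]
305 [59, 57, 54, 55, 58, 104, 137, 140, 122, 99, 99, 89, 125, 160, 158, 120, 107, 120, 141, 143, 143, 130, 98, 87, 85, 86, 85]
320 [63, 65, 58, 47, 52, 97, 102, 115, 110, 68, 62, 62, 77, 94, 94, 94, 91, 99, 141, 141, 142, 140, 113, 96, 95, 96, 94]
```

Emit:
carry_out(
  series=[
    [0,0,0.01,0,0],
    [0,0,0.0173,0,0],
    [0,0,0.0173,0,0],
    [0.005,0,0.0173,0,0],
    [0.01,0,0.0173,0,0],
    [0.015,0,0.0173,0,0],
    [0.02,0,0.0173,0,0],
    [0.022,0,0.0173,0,0],
    [0.022,0,0.0173,0,0],
  ],
)

```text
t: 6.75
eef_pos: [413.7, -112.8, 292.4]
tcp_rot: [3.142, 0.0, 0.074]
ft_force: [0.7, -0.4, -0.6]
opening: 0.143
grip_force: 30.0
```

Run:
```python
from h import *
show()
R=np.array([[.9973,.0741],[-.0741,.9973]])
for n in("top","scene"):
    P=np.load(n+"0.npy"); h=(P[...,:2]-[535.3,-103.2])@R.T; z=P[...,2]
    pl=(abs(h[...,0])<18)&(abs(h[...,1])>16)&(abs(h[...,1])<32)&(z>85)&(z<125)
    ft=(h[...,0]<-32)&(h[...,0]>-54)&(abs(h[...,1])<40)&(z<30)&(z>3)
    tb=(h[...,0]<-70)&(h[...,0]>-110)&(abs(h[...,1])<40)&(z<15)
    print(n,[(np.nanmedian(z[m]).round(2),m.sum(),np.nanstd(z[m]).round(1)) for m in(pl,ft,tb)])
```

```text
6.75 [ 413.7 -112.8  292.4] [180.     0.     4.24] [ 0.7 -0.4 -0.6] [0.01 0.02 0.02] 0.14294881219429328 29.9922913312912
top [(np.float64(104.06), np.int64(331), np.float64(2.0)), (np.float64(14.48), np.int64(442), np.float64(2.3)), (np.float64(0.72), np.int64(804), np.float64(3.3))]
scene [(np.float64(104.04), np.int64(158), np.float64(2.4)), (np.float64(14.33), np.int64(272), np.float64(1.6)), (np.float64(0.58), np.int64(525), np.float64(3.0))]
```

Emit:
carry_out(
  series=[
    [0,0,-0.0005,0,0],
    [0,0,-0.001,0,0],
    [0,0,-0.001,0,0],
    [0,0,-0.001,0,0],
  ],
)

```text
t: 7.25
eef_pos: [413.6, -112.9, 293.4]
tcp_rot: [3.141, -0.0, 0.074]
ft_force: [0.7, 0.7, -0.7]
opening: 0.146
grip_force: 30.0
```

Emit:
carry_out(
  series=[
    [0,0,-0.0005,0,0],
    [0,0,-0.0005,0,0],
    [0,0,-0.0005,0,0],
  ],
)

```text
t: 7.62
eef_pos: [413.6, -112.9, 293.9]
tcp_rot: [3.141, -0.0, 0.074]
ft_force: [1.0, 0.1, -0.4]
opening: 0.147
grip_force: 30.0
```

Emit:
carry_out(
  series=[
    [0,0,-0.0005,0,0],
    [0,0,-0.0005,0,0],
    [0,0,-0.0005,0,0],
  ],
)

```text
t: 8.0
eef_pos: [413.6, -112.9, 294.4]
tcp_rot: [-3.142, 0.0, 0.074]
ft_force: [0.6, -0.5, -2.9]
opening: 0.152
grip_force: 30.0
```

```bash
python3 -c "
from h import *
show()"
```

```text
8.0 [ 413.6 -112.9  294.4] [-1.80e+02  1.00e-02  4.23e+00] [ 0.6 -0.5 -2.9] [-0.03  0.14 -0.02] 0.15205998273205534 29.99245673418045
```

Emit:
carry_out(
  series=[
    [0,0,-0.0005,0,0],
    [0,0,-0.0005,0,0],
    [0,0,-0.0005,0,0],
  ],
)

```text
t: 8.38
eef_pos: [413.6, -112.9, 294.8]
tcp_rot: [-3.141, 0.0, 0.074]
ft_force: [1.5, 0.7, -6.0]
opening: 0.143
grip_force: 30.0
```

```bash
python3 -c "
from h import *
show()"
```

```text
8.38 [ 413.6 -112.9  294.8] [-1.7999e+02  2.0000e-02  4.2300e+00] [ 1.5  0.7 -6. ] [0.05 0.26 0.04] 0.14339760672452956 29.999020993709564
```

Emit:
carry_out(
  series=[
    [0,0,0.0006,0,0],
    [0.003,0,0.0006,0,0],
    [0.006,0,0.0006,0,0],
    [0.009,0,0.0006,0,0],
    [0.012,0,0.0006,0,0],
    [0.015,0,0.0006,0,0],
    [0.018,0,0.0006,0,0],
    [0.018,0,0.0006,0,0],
  ],
)

```text
t: 9.38
eef_pos: [431.8, -111.6, 294.3]
tcp_rot: [3.141, -0.0, 0.074]
ft_force: [0.2, 0.5, -1.1]
opening: 0.144
grip_force: 30.0
```

```bash
python3 -c "
from h import *
show()"
```

```text
9.38 [ 431.8 -111.6  294.3] [ 1.7999e+02 -1.0000e-02  4.2300e+00] [ 0.2  0.5 -1.1] [ 0.03  0.02 -0.  ] 0.14403306260367726 29.999891817569733
```

Emit:
carry_out(
  series=[
    [0.002,0,0,0,0],
    [0.004,0,0,0,0],
    [0.006,0,0,0,0],
    [0.006,0,0,0,0],
  ],
)

```text
t: 9.88
eef_pos: [437.7, -111.1, 294.4]
tcp_rot: [3.141, -0.0, 0.074]
ft_force: [-0.8, 0.3, 1.0]
opening: 0.145
grip_force: 30.0
```

```bash
python3 -c "
from h import *
show()"
```

```text
9.88 [ 437.7 -111.1  294.4] [ 1.7999e+02 -2.0000e-02  4.2300e+00] [-0.8  0.3  1. ] [ 0.16 -0.06  0.04] 0.14520601220654653 29.99992311000824
```

Emit:
carry_out(
  series=[
    [0,0,-0.0004,0,0],
    [0.002,0,-0.0004,0,0],
    [0.004,0,-0.0004,0,0],
    [0.004,0,-0.0004,0,0],
  ],
)

```text
t: 10.38
eef_pos: [441.5, -110.7, 294.5]
tcp_rot: [-3.141, 0.001, 0.074]
ft_force: [-3.0, 0.2, -2.4]
opening: 0.145
grip_force: 30.0
```

```bash
python3 -c "
from h import *
show()"
```

```text
10.38 [ 441.5 -110.7  294.5] [-1.7998e+02  4.0000e-02  4.2300e+00] [-3.   0.2 -2.4] [0.05 0.63 0.03] 0.14506450666671603 29.999541342258453
```

Emit:
carry_out(
  series=[
    [0.002,0,0,0,0],
    [0.004,0,0,0,0],
    [0.004,0,0,0,0],
  ],
)

```text
t: 10.75
eef_pos: [445.5, -110.5, 294.6]
tcp_rot: [-3.141, 0.001, 0.074]
ft_force: [-3.4, 0.2, -4.4]
opening: 0.146
grip_force: 30.0
```

```bash
python3 -c "
from h import *
show()"
```

```text
10.75 [ 445.5 -110.5  294.6] [-1.7999e+02  3.0000e-02  4.2300e+00] [-3.4  0.2 -4.4] [0.07 0.78 0.01] 0.14555038497989187 29.999525249004364
```

Emit:
carry_out(
  series=[
    [0,0,0.0004,0,0],
    [0.0015,0,0.0004,0,0],
    [0.003,0,0.0004,0,0],
    [0.003,0,0.0004,0,0],
  ],
)

```text
t: 11.25
eef_pos: [448.6, -110.3, 294.4]
tcp_rot: [3.141, -0.0, 0.074]
ft_force: [-3.7, 0.2, -0.8]
opening: 0.147
grip_force: 30.0
```

```bash
python3 -c "
from h import *
show()"
```

```text
11.25 [ 448.6 -110.3  294.4] [ 1.7999e+02 -1.0000e-02  4.2300e+00] [-3.7  0.2 -0.8] [0.06 0.74 0.03] 0.14743514258274176 29.999727308750153
```

Emit:
carry_out(
  series=[
    [0.001,0,0,0,0],
    [0.002,0,0,0,0],
    [0.002,0,0,0,0],
  ],
)

```text
t: 11.62
eef_pos: [450.5, -110.2, 294.4]
tcp_rot: [3.141, -0.0, 0.074]
ft_force: [-4.3, 0.8, 1.3]
opening: 0.143
grip_force: 30.0
```

```bash
python3 -c "
from h import *
show()"
```

```text
11.62 [ 450.5 -110.2  294.4] [179.99  -0.     4.23] [-4.3  0.8  1.3] [0.03 0.76 0.07] 0.1432791752679456 29.999821186065674
```

Emit:
carry_out(
  series=[
    [0.001,0,-0.0002,0,0],
    [0.001,0,-0.0002,0,0],
    [0.001,0,-0.0002,0,0],
  ],
)

```text
t: 12.0
eef_pos: [451.3, -110.1, 294.5]
tcp_rot: [-3.141, 0.001, 0.074]
ft_force: [-5.5, -1.0, 0.4]
opening: 0.144
grip_force: 30.0
```

Emit:
carry_out(
  series=[
    [0.001,0,0,0,0],
    [0.001,0,0,0,0],
    [0.001,0,0,0,0],
  ],
)

```text
t: 12.38
eef_pos: [452.3, -110.0, 294.5]
tcp_rot: [-3.141, 0.001, 0.074]
ft_force: [-5.0, -0.5, 0.5]
opening: 0.145
grip_force: 30.0
```

Emit:
carry_out(
  series=[
    [0.001,0,0,0,0],
    [0.001,0,0,0,0],
    [0.001,0,0,0,0],
  ],
)

```text
t: 12.75
eef_pos: [453.3, -109.9, 294.5]
tcp_rot: [-3.141, 0.001, 0.074]
ft_force: [-4.7, -0.2, 0.3]
opening: 0.145
grip_force: 30.0
```

Emit:
carry_out(
  series=[
    [0.001,0,0,0,0],
    [0.001,0,0,0,0],
    [0.001,0,0,0,0],
  ],
)

```text
t: 13.12
eef_pos: [454.3, -109.8, 294.4]
tcp_rot: [-3.141, 0.001, 0.074]
ft_force: [-5.7, -0.2, 0.7]
opening: 0.145
grip_force: 30.0
```

Emit:
carry_out(
  series=[
    [0.0008,0,0,0,0],
    [0.0008,0,0,0,0],
    [0.0008,0,0,0,0],
  ],
)

```text
t: 13.5
eef_pos: [455.0, -109.8, 294.5]
tcp_rot: [-3.141, 0.001, 0.074]
ft_force: [-6.6, -0.8, 0.4]
opening: 0.143
grip_force: 30.0
```

Emit:
carry_out(
  series=[
    [0.0008,0,0,0,0],
    [0.0008,0,0,0,0],
    [0.0008,0,0,0,0],
  ],
)

```text
t: 13.88
eef_pos: [455.6, -109.7, 294.5]
tcp_rot: [-3.141, 0.002, 0.074]
ft_force: [-8.7, -1.3, 2.6]
opening: 0.146
grip_force: 30.0
```

Emit:
carry_out(
  series=[
    [0,0,0,0,0.25],
    [0,0,0,0,0.4],
    [0,0,0,0,0.4],
    [0,0,0,0,0.4],
  ],
)

```text
t: 14.38
eef_pos: [456.2, -109.8, 294.6]
tcp_rot: [3.141, -0.0, 0.074]
ft_force: [-0.0, -0.0, 0.6]
opening: 0.397
grip_force: 0.0
```

Run:
```python
from h import *
show()
im,d,K,T=grab("scene"); cv2.imwrite("pics/g.png",cv2.resize(im[200:340,280:420,::-1],None,fx=4.2,fy=4.2,interpolation=cv2.INTER_CUBIC))
```

```text
14.38 [ 456.2 -109.8  294.6] [ 1.7999e+02 -2.0000e-02  4.2300e+00] [-0.  -0.   0.6] [0.03 0.03 0.02] 0.3974783417299724 0.0
```

View pics/g.png

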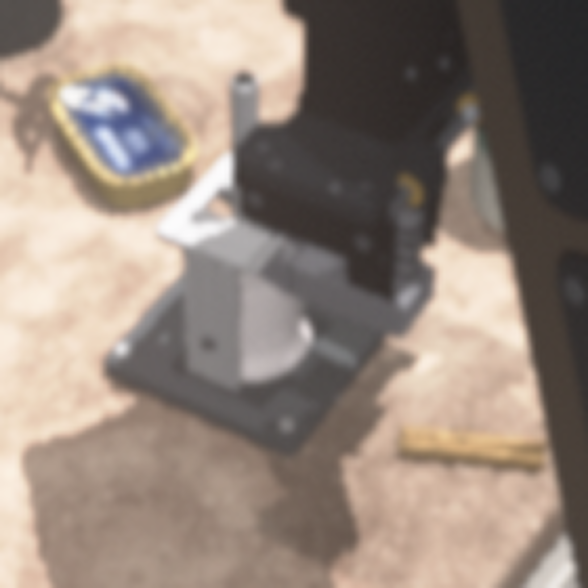

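Run:
```python
from h import *
rel([(535.7,-103.5,415,4.25),(535.7,-103.5,336,4.25)])
im=cv2.imread("pics/top0.png"); c=env.get_calibration("top");K=np.array(c["intrinsics"]);T=np.array(c["cam_to_world"])
g=cv2.medianBlur(cv2.cvtColor(im,cv2.COLOR_BGR2GRAY),3)
r=g[245:325,405:490]
ci=cv2.HoughCircles(r,cv2.HOUGH_GRADIENT,1,30,param1=120,param2=15,minRadius=18,maxRadius=30)
print(ci)
for u,v,rr in ci[0]: print(ray(u+405,v+245,90,K,T).round(1))
P=np.load("top0.npy")[245:325,405:490].reshape(-1,3)
inn=P[(P[:,2]>0)&(P[:,2]<14)]
q=P[(P[:,2]>84)&(P[:,2]<96)&(np.hypot(P[:,0]-477,P[:,1]+315)<75)]
from scipy.optimize import least_squares
f=least_squares(lambda p:np.hypot(q[:,0]-p[0],q[:,1]-p[1])-p[2],[475,-305,40],loss="soft_l1",f_scale=3); print(f.x,len(q))
cv2.imwrite("pics/m.png",cv2.resize(im[245:325,405:490],None,fx=6,fy=6,interpolation=cv2.INTER_CUBIC))
```

```text
[np.float64(0.0797), np.float64(-0.0004), np.float64(-0.1205), np.float64(-0.0237)]
[np.float64(0.0797), np.float64(-0.0004), np.float64(-0.0415), np.float64(-0.0237)]
[[[40.5 38.5 21.6]]]
[ 469.6 -302.8   90. ]
[ 471.43105338 -302.9190481    41.80095578] 325
```

Emit:
carry_out(
  series=[
    [0,0,-0.03,0,0.5],
    [0,0,-0.08,0,0.5],
    [0,0,-0.12,0,0.5],
    [0.02,0,-0.12,0,0.5],
    [0.05,0,-0.12,0,0.5],
    [0.079,0.0,-0.12,0,0.5],
    [0.079,0.0,-0.12,0,0.5],
    [0.079,0.0,-0.12,0,0.5],
  ],
)

```text
t: 15.42
eef_pos: [534.4, -103.9, 414.2]
tcp_rot: [-3.141, 0.001, 0.074]
ft_force: [-0.6, -0.4, 0.5]
opening: 0.5
grip_force: 0.0
```

Run:
```python
from h import *
show(); rel([(535.7,-103.5,415,4.25),(535.7,-103.5,336,4.25)])
```

```text
15.43 [ 534.4 -103.9  414.2] [-1.7999e+02  5.0000e-02  4.2400e+00] [-0.6 -0.4  0.5] [ 0.01 -0.02 -0.01] 0.500195066136653 0.0
[np.float64(0.0014), np.float64(-0.0003), np.float64(-0.0008), np.float64(-0.0149)]
[np.float64(0.0014), np.float64(-0.0003), np.float64(0.0782), np.float64(-0.0149)]
```

View pics/m.png

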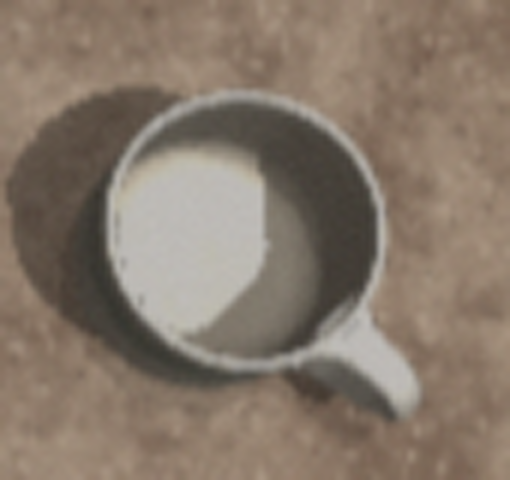

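Emit:
carry_out(
  series=[
    [0.0014,0,0.03,0,0.5],
    [0.0014,0,0.06,0,0.4],
    [0.0014,0,0.078,0,0.3],
    [0.0014,0,0.078,0,0.22],
    [0.0014,0,0.078,0,0.19],
    [0.0014,0,0.078,0,0.19],
    [0.0014,0,0.078,0,0.19],
  ],
)

```text
t: 16.3
eef_pos: [536.2, -103.8, 337.1]
tcp_rot: [3.141, -0.001, 0.074]
ft_force: [0.0, -0.2, 0.4]
opening: 0.189
grip_force: 0.0
```

```bash
python3 -c "
from h import *
show()"
```

```text
16.3 [ 536.2 -103.8  337.1] [ 1.7998e+02 -5.0000e-02  4.2300e+00] [ 0.  -0.2  0.4] [-0.02 -0.    0.01] 0.1888039893192153 0.0
```

Emit:
carry_out(
  series=[
    [0,0,0,0,0.175],
    [0,0,0,0,0.17],
    [0,0,0,0,0.17],
    [0,0,0,0,0.17],
  ],
)

```text
t: 16.8
eef_pos: [536.3, -103.8, 336.5]
tcp_rot: [3.141, 0.0, 0.074]
ft_force: [0.3, -0.2, -0.3]
opening: 0.167
grip_force: 0.0
```

```bash
python3 -c "
from h import *
show()"
```

```text
16.8 [ 536.3 -103.8  336.5] [179.99   0.     4.23] [ 0.3 -0.2 -0.3] [-0.02 -0.03  0.  ] 0.16697128542855075 0.0
```

Emit:
carry_out(
  series=[
    [0,0,0,0,0.16],
    [0,0,0,0,0.155],
    [0,0,0,0,0.155],
    [0,0,0,0,0.155],
  ],
)

```text
t: 17.3
eef_pos: [536.3, -103.8, 336.5]
tcp_rot: [3.142, 0.0, 0.074]
ft_force: [-0.7, 0.2, 0.5]
opening: 0.153
grip_force: 0.0
```

```bash
python3 -c "
from h import *
show()"
```

```text
17.3 [ 536.3 -103.8  336.5] [180.     0.     4.22] [-0.7  0.2  0.5] [0.05 0.01 0.01] 0.15253078782322743 0.012594797008205205
```

Emit:
carry_out(
  series=[
    [0,0,0,0,0.15],
    [0,0,0,0,0.145],
    [0,0,0,0,0.14],
    [0,0,0,0,0.13],
  ],
)

```text
t: 17.8
eef_pos: [536.3, -103.8, 336.5]
tcp_rot: [3.142, -0.0, 0.074]
ft_force: [0.1, 0.4, 0.2]
opening: 0.14
grip_force: 30.0
```

```bash
python3 -c "
from h import *
show()"
```

```text
17.8 [ 536.3 -103.8  336.5] [180.    -0.     4.23] [0.1 0.4 0.2] [ 0.05 -0.02  0.11] 0.13994622108849455 29.997047781944275
```

Emit:
carry_out(
  series=[
    [0,0,-0.0005,0,0],
    [0,0,-0.001,0,0],
    [0,0,-0.001,0,0],
  ],
)

```text
t: 18.18
eef_pos: [536.3, -103.8, 337.5]
tcp_rot: [3.141, -0.0, 0.074]
ft_force: [0.2, 0.3, -0.8]
opening: 0.138
grip_force: 30.0
```

Emit:
carry_out(
  series=[
    [0,0,-0.0005,0,0],
    [0,0,-0.001,0,0],
    [0,0,-0.001,0,0],
  ],
)

```text
t: 18.55
eef_pos: [536.3, -103.8, 338.6]
tcp_rot: [3.141, -0.0, 0.074]
ft_force: [0.2, -0.5, -0.5]
opening: 0.141
grip_force: 30.0
```

Emit:
carry_out(
  series=[
    [0,0,-0.001,0,0],
    [0,0,-0.002,0,0],
    [0,0,-0.004,0,0],
    [0,0,-0.006,0,0],
  ],
)

```text
t: 19.05
eef_pos: [536.3, -103.8, 344.7]
tcp_rot: [3.141, -0.0, 0.074]
ft_force: [-0.1, -0.3, -1.5]
opening: 0.142
grip_force: 30.0
```

Emit:
carry_out(
  series=[
    [0,0,-0.003,0,0],
    [0,0,-0.007,0,0],
    [0,0,-0.012,0,0],
    [0,0,-0.018,0,0],
    [0,0,-0.024,0,0],
    [0,0,-0.03,0,0],
    [0,0,-0.036,0,0],
    [0,0,-0.042,0,0],
    [0,0,-0.05,0,0],
    [0,0,-0.058,0,0],
    [0,0,-0.066,0,0],
    [0,0,-0.074,0,0],
    [0,0,-0.082,0,0],
    [0,0,-0.09,0,0],
    [0,0,-0.1,0,0],
    [0,0,-0.11,0,0],
    [0,0,-0.11,0,0],
    [0,0,-0.11,0,0],
  ],
)

```text
t: 21.3
eef_pos: [536.2, -103.8, 454.3]
tcp_rot: [-3.142, 0.0, 0.074]
ft_force: [-0.6, 0.4, -0.6]
opening: 0.14
grip_force: 30.0
```

Run:
```python
from h import *
show(); z=env.state()["eef_pos"][2]; rel([(470.5,-302.8,z,4.25),(470.5,-302.8,336.5-35+7+6,4.25)])
im,d,K,T=grab("scene"); cv2.imwrite("pics/k.png",cv2.resize(im[100:340,280:460,::-1],None,fx=2.5,fy=2.5,interpolation=cv2.INTER_CUBIC))
```

```text
21.3 [ 536.2 -103.8  454.3] [-1.80e+02  1.00e-02  4.23e+00] [-0.6  0.4 -0.6] [-0.02  0.    0.  ] 0.14038471144418257 29.99728560447693
[np.float64(-0.0802), np.float64(0.1936), np.float64(-0.0), np.float64(-0.0228)]
[np.float64(-0.0802), np.float64(0.1936), np.float64(0.1398), np.float64(-0.0228)]
```

View pics/k.png

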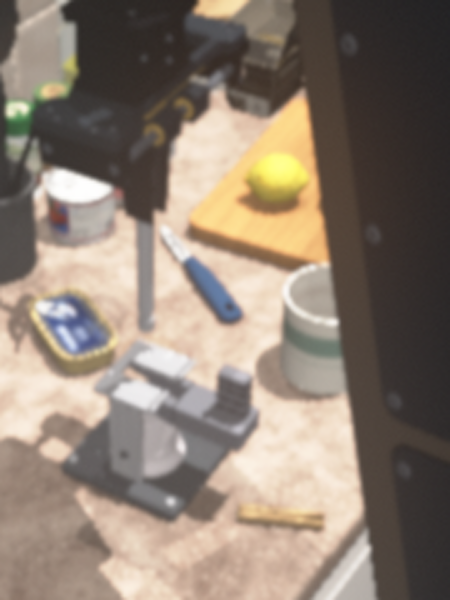

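Emit:
carry_out(
  series=[
    [-0.015,0.035,0,0,0],
    [-0.03,0.075,0,0,0],
    [-0.045,0.115,0,0,0],
    [-0.06,0.15,0,0,0],
    [-0.075,0.18,0,0,0],
    [-0.08,0.194,0,0,0],
    [-0.08,0.194,0,0,0],
    [-0.08,0.194,0.02,0,0],
    [-0.08,0.194,0.045,0,0],
    [-0.08,0.194,0.07,0,0],
    [-0.08,0.194,0.09,0,0],
    [-0.08,0.194,0.11,0,0],
    [-0.08,0.194,0.125,0,0],
    [-0.08,0.194,0.136,0,0],
    [-0.08,0.194,0.138,0,0],
    [-0.08,0.194,0.138,0,0],
  ],
)

```text
t: 23.35
eef_pos: [470.9, -303.2, 316.8]
tcp_rot: [3.141, -0.0, 0.074]
ft_force: [1.0, 0.7, 0.2]
opening: 0.136
grip_force: 30.0
```

Run:
```python
from h import *
show()
im,d,K,T=grab("scene"); cv2.imwrite("pics/l.png",cv2.resize(im[140:300,310:490,::-1],None,fx=3,fy=3,interpolation=cv2.INTER_CUBIC))
```

```text
23.35 [ 470.9 -303.2  316.8] [ 1.7998e+02 -2.0000e-02  4.2300e+00] [1.  0.7 0.2] [ 0.01 -0.02  0.06] 0.13639540026933733 29.997996389865875
```

Emit:
carry_out(
  series=[
    [0,0,0.001,0,0],
    [0,0,0.003,0,0],
    [0,0,0.003,0,0],
  ],
)

```text
t: 23.78
eef_pos: [470.8, -303.2, 313.5]
tcp_rot: [3.142, 0.0, 0.074]
ft_force: [0.0, 0.5, -0.1]
opening: 0.146
grip_force: 30.0
```

Emit:
carry_out(
  series=[
    [0,0,0.002,0,0],
    [0,0,0.0035,0,0],
    [0,0,0.0035,0,0],
  ],
)

```text
t: 24.15
eef_pos: [470.8, -303.2, 309.9]
tcp_rot: [-3.142, 0.0, 0.074]
ft_force: [-0.3, 0.8, -0.4]
opening: 0.141
grip_force: 30.0
```

Emit:
carry_out(
  series=[
    [0,0,0,0,0.17],
    [0,0,0,0,0.2],
    [0,0,0,0,0.3],
    [0,0,0,0,0.4],
    [0,0,0,0,0.6],
    [0,0,0,0,0.9],
    [0,0,0,0,1],
    [0,0,0,0,1],
    [0,0,0,0,1],
  ],
)

```text
t: 25.28
eef_pos: [470.8, -303.2, 310.0]
tcp_rot: [3.141, 0.0, 0.074]
ft_force: [-0.1, -0.4, -0.6]
opening: 0.869
grip_force: 0.0
```

Emit:
carry_out(
  series=[
    [0,0,-0.01,0,1],
    [0,0,-0.03,0,1],
    [0,0,-0.06,0,1],
    [0,0,-0.1,0,1],
    [0,0,-0.14,0,1],
    [0,0,-0.18,0,1],
    [0,0,-0.18,0,1],
    [0,0,-0.18,0,1],
    [0,0,-0.18,0,1],
    [0,0,-0.18,0,1],
    [0,0,-0.18,0,1],
    [0,0,-0.18,0,1],
  ],
)

```text
t: 26.78
eef_pos: [470.9, -303.2, 489.8]
tcp_rot: [-3.141, 0.0, 0.074]
ft_force: [-0.5, -0.2, -0.4]
opening: 0.997
grip_force: 0.0
```

Run:
```python
from h import *
show()
a=[grab(n)[0][...,::-1] for n in("top","scene")]
cv2.imwrite("pics/z.png",np.hstack([cv2.resize(a[0][190:350,300:500],(400,320)),cv2.resize(a[1][120:320,290:490],(320,320))]))
```

```text
26.77 [ 470.9 -303.2  489.8] [-1.7999e+02  1.0000e-02  4.2300e+00] [-0.5 -0.2 -0.4] [ 0.01 -0.02  0.06] 0.9971684097307347 0.0
```

View pics/z.png

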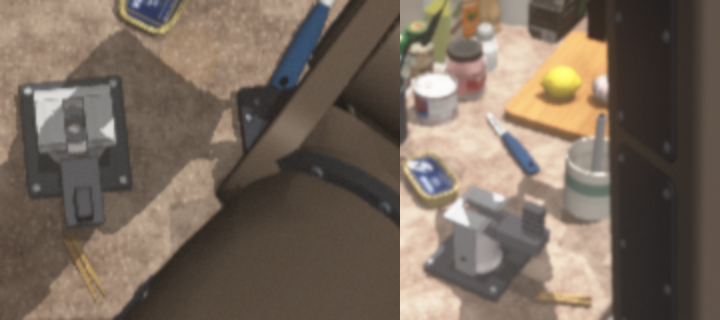

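The tube is standing in the upright mug at about (600,150) and the key is still wedged. The hand is clear of everything, so I'm handing in.

```bash
python3 -c "
from cell import env
print(env.job_done())"
```

```text
the job is handed in; nothing more can be done
None
```

The job is handed in at about 27 s of the 72 s allowed: the tube is in the upright mug and let go, the key is still wedged under the bridge, and the arm is clear. The hand-in returned no verdict.

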